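# Unlock the stone strongbox with the square key from the hook rack

### The arm

A 6-joint arm with a two-finger parallel gripper is mounted at the origin on a cart in front of the work surface, level with it; the furniture and walls round the work are solid. World frame = base frame: x ahead of the robot, y to its left, z up, the work surface at z = 0. Lengths are in m, angles in rad, forces in N, time in s.
With the tool pointing down it reaches from about 0.375 to 0.975 m from the base axis. Payload 3.8 kg.
Tool frame: the origin (TCP) lies at the very end of the fingers, on their centre line; the grasp point (between the pads) lies 19 mm behind it (bot.pinch_z is the distance from the TCP to the grasp point, in m); x points along the fingers, y is the direction in which the jaws open and shut, and the axes are right-handed (so a half turn about x gives the same grasp; the last joint's range is limited). The gripper opens to 85 mm and grips with 20 to 120 N. Pads are 22 mm wide; open, the fingers measure 114 mm over their backs; the gripper's body (76 mm by 85 mm) begins 54 mm behind the grasp point. The pads swing forward as they close: fully open they stand 13 mm farther back than shut.
Start: joints at [-1.316, 0.264, 1.604, -0, 1.274, -0.037], TCP at [0.194, -0.646, 0.231] pointing down, gripper open.
Joint ranges: [-2.63, 2.63], [-0.94, 2.18], [0.31, 2.57], [-1.31, 4.45], [0, 2.66], [-2.55, 2.55]. Speed limits (rad/s): [2.57, 2.57, 3.14, 3.14, 3.14, 3.14].

### API

Orientations are given as a rotation vector (axis times angle).
In Python, from workcell import monitor, imaging, finish_job, bot gives the robot as it stands.
- The arm moves only by the tool jog_arm, never from a script. Its argument "rows" is a list of rows, each a list of 7 numbers: the shift along the tool's x, y, z in m, then the turn, a rotation vector about the tool's x, y, z in rad, then the opening in per cent of the stroke, from 0 (shut) to 100 (fully open). A call has 1 to 20 rows; each row is the pose to reach, as a shift and turn from the pose measured when the call began, along the tool's axes at that moment; what a row does not reach only later rows make up. A row lasts 1/10 s, in which the tool goes at most 50 mm and 8.59 degrees, less where a joint would pass 70% of its speed; a pose out of reach is approached as far as the arm can. A call with a gripper value outside its range is refused whole. The fingers move at their own pace and stop on an object; "force" is the grip in N (left out, the last holds). Time passes only in rows, so rows that repeat a pose let the fingers close. It gives the time, the measured TCP pose, the force and the opening at its end, in the units of the state.
- monitor.read_state(): the state, without advancing time (a new reading comes with each control period).
- imaging.read_camera(name): name is "scene" or "side" or "wrist"; returns the picture (400x640x3 uint8, blue, green, red); there is no depth.
- imaging.camera_params(name): a dict with "fx", "fy", "cx", "cy" (pixels), "T" (4x4, takes a point from camera to world coordinates); the wrist camera has in their place "T_tool_cam" (4x4, takes a point from camera to tool coordinates, whose origin is the TCP and whose axes are the tool frame's). Camera axes: x right, y down, z forward; pixel columns grow to the right and rows downward; lengths in m; the calibration is good to about 2 mm. A picture is of the moment at which its call begins: read the wrist's pose just before it. camera_params takes no time and is no camera call.
- finish_job(): hands the job in, once; it reports no verdict.
The state is a dict: "time": time; "q": joint angles; "joint_vel": joint speeds; "joint_torque": joint torques, N m; "tool_pos": TCP position; "tcp_rot": TCP orientation; "wrist_force": force on the tool from outside, world axes, zero at the start; "torque": the same for the moment, N m; "width": opening from 0.0 (shut) to 1.0 (fully open).
Only numpy, scipy, OpenCV 4.12 (cv2) and the standard library are available. Lean on these libraries where they do the work, as an engineer would, in place of code of your own. Each camera call takes 0.05 s, during which the arm holds its last target. There are 200 camera calls.

### The job

Unlock the grey strongbox: swing the dust cover with its knob well aside to the right, clear of the lock, then lift the key with the plain straight-sided head off its hook, push its square end fully home into the square socket of the lock, and turn it clockwise as far as it goes. Let go and leave the key standing in the lock with the cover still open. Leave the disc-headed and T-headed keys hanging on their hooks, and do not disturb the two jars and the loupe.

Things in the scene. Friction and masses are not known exactly. Their poses are not given: they have to be found in the camera images.
- rack: fixed dark wooden key rack: foot 100 x 250 x 12 mm (front edge 60 mm in front of the origin), upright back board (its face 28 mm behind the origin), top 158 mm up. Origin on the desk; x points to the board, y to the left along the row, z up. Hooks at y = -80, 0, +80 mm; one key hangs on each at x = 0, which is where varies. Rack may stand left or right of the strongbox.
- hook_mid (a point): a point on the rack, on the middle hook's bar axis at x = 0, y = 0, 140 mm above the desk; axes as the rack. Each hook is a 6 mm round bar running level along -x from the board to x = -18 mm, then bent up to a round tip that ends at x = -28 mm, 151 mm above the desk (8 mm above the top of the bar).
- key_mid (a point): the key to use: steel, 120 mm long, plain rectangular head (26 mm wide along y, 12 mm thick along x). Point on its axis, 60 mm above its lower end; z towards the head; hanging, its axes are parallel to the rack's. From the lower end: round taper, 8 to 12 mm, to 5 mm; square 12 x 12 mm, sides along x and y, to 28 mm; collar 19 mm across to 33 mm; stem 12 mm thick; head from 60 mm. 70 to 140 g
- key_grip (a point): centre of the solid top of the same key's head, 108 mm above its lower end; the straight sides, 26 mm apart along y, can be gripped from above. Below it the head has the hook hole, through along x, 16 mm wide, from 66 mm to a pointed roof at 96 mm; the bar's axis lies at 92 mm. The hanging key must go up 9 to 21 mm before it is drawn off along the rack's -x over the hook's tip.
- disc_key_mid (a point): key to leave alone: same length of shank and hook hole, but a round disc head (34 mm across, 10 mm thick along x, top 130 mm above its lower end) and a round 16 mm end. Point on its axis 60 mm above its lower end; z up
- tee_key_mid (a point): key to leave alone: same shank length and hook hole, but a T bar as head (48 mm along y, 12 mm thick, top 118 mm above its lower end) and a thin 7 mm square end. Point on its axis 60 mm above its lower end; z up
- strongbox: fixed grey wedge-shaped strongbox, 170 mm wide. Its top face, 150 mm x 170 mm, slopes at 25 degrees, rising from its front (-x) to its back, highest edge 117 mm above the desk. Origin on the desk straight below the centre of the face, which is 85 mm up; x points to the back, y to its left, z up. The lock is at the centre of the face.
- socket (a point): centre of the mouth of the square hole in the round brass lock plug, 3 mm above the face. z points out along the lock's axis (25 degrees from vertical, leaning to the box's front); x, y parallel to the hole's sides, turning with the plug (x up the slope at plug 0). Hole 13.5 mm square, 26 mm deep. Key home: its mid point is 34 mm out. Any of the four ways round is good.
- plug (a joint): lock plug, rad: 0 locked; 1.3 (75 degrees clockwise seen from outside) is the stop, unlocked. Starts at 0 to 0.25; stays where it is left; turns with about 0.06 N m. The key has about 0.13 rad of play in the hole either way.
- cover_knob (a point): centre (half-way up) of the knob on the dust cover: round post 14 mm across, 28 mm high, on a steel disc 50 mm across, 3 mm thick, that lies over the lock 6 mm above the face. z points out of the face. The cover turns in the plane of the face about a pivot 58 mm up the slope from the lock's axis; this point is 58 mm from the pivot axis and 23 mm out from the face.
- cover (a joint): dust cover, rad: 0 straight over the lock; grows as the knob swings to the box's right (-y) and up the slope, counter-clockwise seen from outside; stop at 1.7. Starts at 0 to 0.35; stiff enough to stay where it is left (about 1 N at the knob moves it).
- jar_a: glass stone jar with black cap, 39 mm across, 43 mm high, in front of the rack; origin at the centre of its underside. Leave alone
- jar_b: second such jar, in front of the strongbox; origin at the centre of its underside. Leave alone
- lens: folding loupe, 27 x 44 x 14 mm, lying in front of the rack; origin at the centre of its underside. Leave alone
Not all that is in view belongs to the job. What is shaped like the part that bears key_mid but pink or red is not meant.

How it is judged:
By the outcome, as a careful person would: the job done as asked, in the order asked, and still so for the second after the job is handed in, with the robot touching nothing.
It also fails if it takes over 72 s, if anything falls off the work surface, if the arm or the gripper's body presses on something with over 40 N, if the wrist force passes 120 N, or if a joint passes its speed limit or range.

## Working session

There is one attempt and no reset: what is moved stays moved. The work goes in short steps, Python scripts to look and compute and a tool call to move; the robot and the scene stay as the last step left them, time stands still between calls to the robot, and variables do not carry over. Pictures are saved under pics/ and viewed, about 8 in all and at most 12, crops included, and the job is handed in when it is done.

Besides the shell and the picture viewer there is one more tool, called after "Call:" in YAML: its name, and indented under it one key for each argument. jog_arm: Moves the arm, as the interface text tells. Its arguments: {"type":"object","properties":{"rows":{"type":"array","items":{"type":"array","items":{"type":"number"}}},"force":{"type":"number"}},"required":["rows"]}

```bash
mkdir -p pics; ls
python3 - <<'E'
from workcell import monitor, imaging, bot
import cv2,numpy as np
np.set_printoptions(precision=4,suppress=True)
s=monitor.read_state();print(s, bot.pinch_z)
for n in ["scene","side","wrist"]:
    print(n,imaging.camera_params(n)); cv2.imwrite(f"pics/{n}0.png",imaging.read_camera(n))
E
```

```text
pics
{'time': 0.0, 'q': array([-1.3159,  0.2648,  1.6054, -0.    ,  1.2737, -0.0369]), 'joint_vel': array([-0.0003,  0.0006,  0.001 , -0.0013,  0.0006, -0.0009]), 'joint_torque': array([ -0.0017, -51.5102, -36.731 ,  -0.0001,   0.0125,   0.    ]), 'tool_pos': array([ 0.194 , -0.6457,  0.2299]), 'tcp_rot': array([ 2.0654,  0.3059, -2.0659]), 'wrist_force': array([-0.1286, -0.5411, -0.4542]), 'torque': array([-0.0741, -0.0251,  0.0376]), 'width': 1.0002760894795668} 0.0187
scene {'fx': 377.2220779333158, 'fy': 377.2220779333158, 'cx': 314.81007652407425, 'cy': 200.30956110597052, 'T': array([[-0.7746, -0.2597,  0.5766,  0.0473],
       [-0.632 ,  0.2847, -0.7208,  0.5965],
       [ 0.023 , -0.9228, -0.3847,  0.4494],
       [ 0.    ,  0.    ,  0.    ,  1.    ]])}
side {'fx': 416.53118090191185, 'fy': 416.53118090191185, 'cx': 327.26963543265265, 'cy': 197.01360148190534, 'T': array([[ 0.9326, -0.2509,  0.2595,  0.2456],
       [-0.3608, -0.6302,  0.6875, -0.7251],
       [-0.009 , -0.7348, -0.6782,  0.8072],
       [ 0.    ,  0.    ,  0.    ,  1.    ]])}
wrist {'fx': 282.8800672930336, 'fy': 282.8800672930336, 'cx': 315.7227115660692, 'cy': 197.90858645131908, 'T_tool_cam': array([[ 0.    , -0.2754,  0.9613, -0.1428],
       [ 1.    , -0.0007, -0.0002, -0.0004],
       [ 0.0008,  0.9613,  0.2754, -0.0696],
       [ 0.    ,  0.    ,  0.    ,  1.    ]])}
```

View pics/scene0.png

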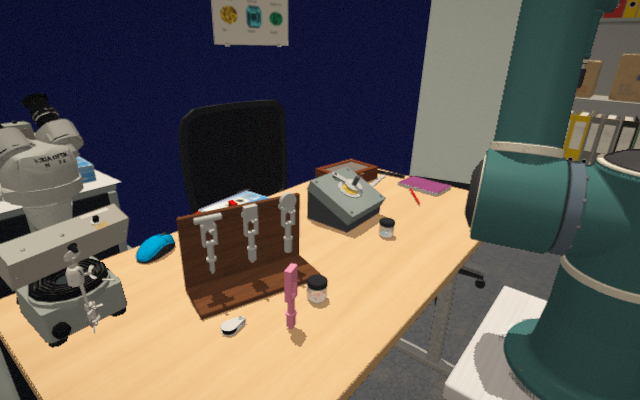

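View pics/side0.png

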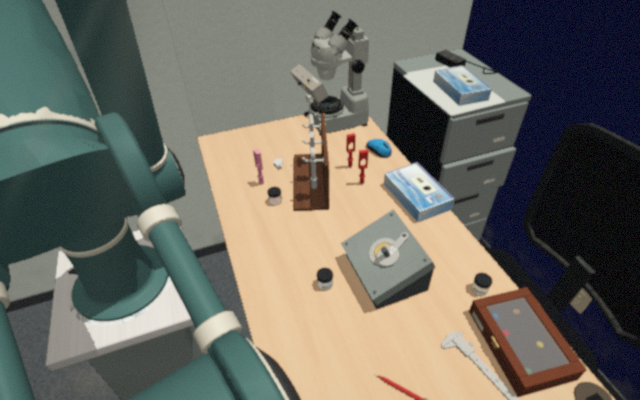

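Run:
```python
import cv2,numpy as np
a=cv2.imread('pics/scene0.png');b=cv2.imread('pics/side0.png')
def crop(im,x,y,w,h):
    c=cv2.resize(im[y:y+h,x:x+w],(400,300),interpolation=cv2.INTER_CUBIC)
    for i in range(0,w,10):
        cv2.line(c,(int(i*400/w),0),(int(i*400/w),6 if (x+i)%50 else 14),(0,255,255),1)
    return c
o=np.vstack([np.hstack([crop(a,175,185,160,120),crop(a,290,160,120,90)]),np.hstack([crop(b,260,95,160,120),crop(b,320,200,140,105)])])
cv2.imwrite('pics/c1.png',o)
```

```text
(no output)
```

View pics/c1.png

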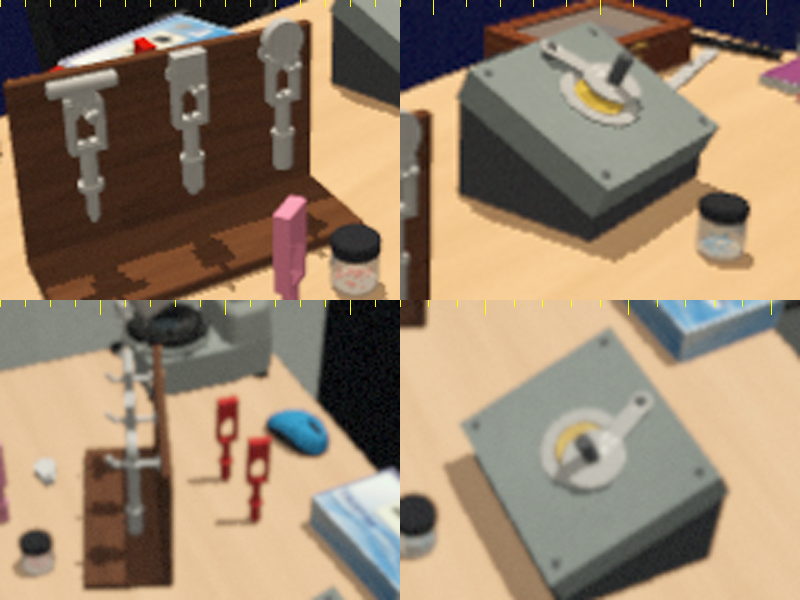

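```bash
cat > h.py <<'E'
import numpy as np,cv2
from scipy.optimize import least_squares
from scipy.spatial.transform import Rotation as R
from workcell import monitor, imaging
np.set_printoptions(precision=4,suppress=True)
C={n:imaging.camera_params(n) for n in ("scene","side","wrist")}
def toolT(s):
    T=np.eye(4);T[:3,:3]=R.from_rotvec(s["tcp_rot"]).as_matrix();T[:3,3]=s["tool_pos"];return T
def proj(cam,P,T=None):
    c=C[cam];T=c["T"] if T is None else T@c["T_tool_cam"]
    p=(np.atleast_2d(P)-T[:3,3])@T[:3,:3]
    return p[:,:2]/p[:,2:]*[c["fx"],c["fy"]]+[c["cx"],c["cy"]]
def se2(v):
    T=np.eye(4);T[:2,3]=v[:2];T[:3,:3]=R.from_euler('z',v[2]).as_matrix();return T
def tf(T,P): return np.atleast_2d(P)@T[:3,:3].T+T[:3,3]
def fit(obs,x0):  # obs: list (cam,T,localpt,pix)
    f=lambda v:np.concatenate([(proj(c,tf(se2(v),np.array(p)/1e3),T)-q)[0] for c,T,p,q in obs])
    r=least_squares(f,x0,loss='soft_l1');return r.x,f(r.x).reshape(-1,2)
S,Co=np.sin(np.radians(25)),np.cos(np.radians(25))
def face(u,y,h): # box frame, mm: u up slope, y left, h out of face
    return np.array([u*Co-h*S,y,85+u*S+h*Co])
def knob(a,h=23): return face(58-58*np.cos(a),-58*np.sin(a),h)
E
cat > f1.py <<'E'
from h import *
ro=[("scene",(28,125,158),(177,217.8)),("scene",(28,-125,158),(299,193.8)),("scene",(0,0,48),(252.2,261)),("scene",(0,0,168),(250.2,205)),("scene",(0,-80,48),(288.2,251.8)),("scene",(0,80,48),(213,272.2)),
("side",(-60,-125,12),(294,209)),("side",(-60,125,12),(295,155)),("side",(0,-80,48),(314,188))]
x,r=fit([(c,None,p,q) for c,p,q in ro],[.6,.1,0]);print("rack",x);print(r)
bo=[]
for cam,L in {"scene":[(311,181.6),(347.6,167.5),(350.9,217.6),(385.1,198.4)],"side":[(393.5,209.8),(433.75,266.5),(341,243.75),(374,298)]}.items():
    for (u,y),q in zip([(75,85),(75,-85),(-75,85),(-75,-85)],L): bo.append((cam,None,face(u,y,0),q))
b,r=fit(bo,[.6,-.2,0]);print("box",b);print(r)
T=se2(b)
for cam,q in (("scene",(356,181.6)),("side",(385,252.5))):
    g=np.linspace(0,.5,11);print([(round(a,2),proj(cam,tf(T,knob(a)/1e3))[0]-q) for a in g[::2]])
E
python3 f1.py
```

```text
rack [ 0.5436  0.1696 -0.326 ]
[[ 0.5609  0.8304]
 [ 1.2813 -0.3266]
 [ 0.1368 -0.2235]
 [-0.4867  0.2609]
 [-0.2809 -1.2238]
 [-0.2486 -0.0756]
 [-0.512  -0.0733]
 [-0.2155 -1.0758]
 [ 0.7029 -0.6034]]
box [ 0.5739 -0.2099  0.0047]
[[-0.8351 -1.3346]
 [-0.7284 -1.4896]
 [ 0.9773 -0.7821]
 [ 0.4978 -0.7992]
 [ 0.9459 -0.2218]
 [-0.4533 -3.8741]
 [ 0.0097 -0.1901]
 [-1.5924  2.6994]]
[(np.float64(0.0), array([-3.3819,  1.2409])), (np.float64(0.1), array([-2.2652,  0.6327])), (np.float64(0.2), array([-1.3261, -0.0943])), (np.float64(0.3), array([-0.5717, -0.9311])), (np.float64(0.4), array([-0.0075, -1.8676])), (np.float64(0.5), array([ 0.3635, -2.8931]))]
[(np.float64(0.0), array([-4.1014, -4.8945])), (np.float64(0.1), array([-2.7851, -3.0745])), (np.float64(0.2), array([-1.2447, -1.3994])), (np.float64(0.3), array([0.5073, 0.1118])), (np.float64(0.4), array([2.4554, 1.4414])), (np.float64(0.5), array([4.5819, 2.5733]))]
```

```bash
cat >> h.py <<'E'
BOX=np.array([.5739,-.2099,.0047]); RACK=np.array([.5436,.1696,-.326])
def box_pose(u,y,h,rot=0): # mm ; tool x into face, rot about tool x
    B=se2(BOX);T=np.eye(4);T[:3,3]=tf(B,face(u,y,h)/1e3)[0]
    n=np.array([-S,0,Co]);z=np.array([Co,0,S])
    M=np.stack([-n,np.cross(z,-n),z],1);T[:3,:3]=B[:3,:3]@M@R.from_euler('x',rot).as_matrix();return T
def rack_pose(x,y,z): # mm; tool down, tool y=rack y
    B=se2(RACK);T=np.eye(4);T[:3,3]=tf(B,np.array([x,y,z])/1e3)[0]
    T[:3,:3]=B[:3,:3]@np.array([[0,0,1],[0,1,0],[-1,0,0.]]);return T
def delta(Tg,s=None):
    s=s or monitor.read_state();T=np.linalg.inv(toolT(s))@Tg
    r=R.from_matrix(T[:3,:3]).as_rotvec();return np.round(np.r_[T[:3,3],r],4).tolist()
E
python3 - <<'E'
from h import *
s=monitor.read_state();print(toolT(s));print(box_pose(0,0,120)); print(delta(box_pose(0,0,120)))
E
```

```text
[[-0.0004  0.2877 -0.9577  0.194 ]
 [ 0.0017 -0.9577 -0.2877 -0.6459]
 [-1.     -0.0017 -0.0001  0.2303]
 [ 0.      0.      0.      1.    ]]
[[ 0.4226 -0.0047  0.9063  0.5232]
 [ 0.002   1.      0.0043 -0.2101]
 [-0.9063  0.      0.4226  0.1938]
 [ 0.      0.      0.      1.    ]]
[0.0371, -0.3226, -0.4406, -2.7924, -0.0919, 0.6193]
```

Call:
jog_arm:
  rows:
    - [0.037,-0.323,-0.441,-2.79,-0.09,0.62,30]
    - [0.037,-0.323,-0.441,-2.79,-0.09,0.62,30]
    - [0.037,-0.323,-0.441,-2.79,-0.09,0.62,30]
    - [0.037,-0.323,-0.441,-2.79,-0.09,0.62,30]
    - [0.037,-0.323,-0.441,-2.79,-0.09,0.62,30]
    - [0.037,-0.323,-0.441,-2.79,-0.09,0.62,30]
    - [0.037,-0.323,-0.441,-2.79,-0.09,0.62,30]
    - [0.037,-0.323,-0.441,-2.79,-0.09,0.62,30]
    - [0.037,-0.323,-0.441,-2.79,-0.09,0.62,30]
    - [0.037,-0.323,-0.441,-2.79,-0.09,0.62,30]
    - [0.037,-0.323,-0.441,-2.79,-0.09,0.62,30]
    - [0.037,-0.323,-0.441,-2.79,-0.09,0.62,30]
    - [0.037,-0.323,-0.441,-2.79,-0.09,0.62,30]
    - [0.037,-0.323,-0.441,-2.79,-0.09,0.62,30]
    - [0.037,-0.323,-0.441,-2.79,-0.09,0.62,30]
    - [0.037,-0.323,-0.441,-2.79,-0.09,0.62,30]
    - [0.037,-0.323,-0.441,-2.79,-0.09,0.62,30]
    - [0.037,-0.323,-0.441,-2.79,-0.09,0.62,30]
    - [0.037,-0.323,-0.441,-2.79,-0.09,0.62,30]
    - [0.037,-0.323,-0.441,-2.79,-0.09,0.62,30]

```text
time: 2.15
tool_pos: [0.523, -0.2102, 0.1934]
tcp_rot: [0.001, 1.134, 0.003]
wrist_force: [0.8, 0.1, -1.2]
width: 0.3
```

Run:
```python
from h import *
s=monitor.read_state();print(s["q"],s["time"],delta(box_pose(0,0,120),s))
np.save("w1.npy",toolT(s));im=imaging.read_camera("wrist")
T=toolT(s)
for u,y,h in [(75,85,0),(75,-85,0),(-75,85,0),(-75,-85,0)]: print(proj("wrist",tf(se2(BOX),face(u,y,h)/1e3),T))
cv2.imwrite("pics/w1.png",im)
```

```text
[-0.5696 -0.1525  2.1768  0.3361  0.7735 -2.3431] 2.15 [-0.0002, 0.0, 0.0003, -0.0031, -0.0, -0.001]
[[397.9918 262.9875]]
[[233.5327 263.59  ]]
[[410.83   111.2239]]
[[219.4417 111.9741]]
```

View pics/w1.png

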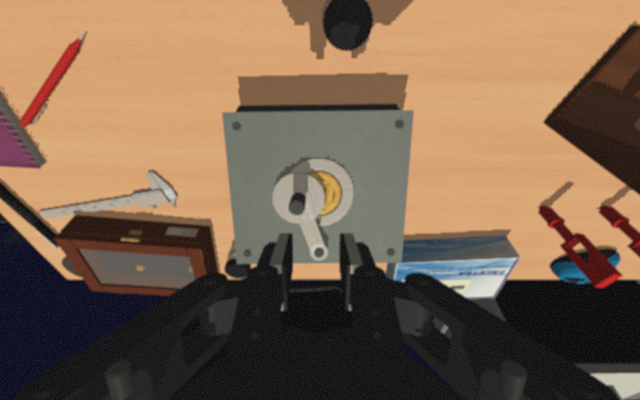

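Run:
```python
import cv2
im=cv2.imread("pics/w1.png")[95:275,205:435]
c=cv2.resize(im,None,fx=3.4,fy=3.3,interpolation=cv2.INTER_CUBIC)
for i in range(0,230,10): cv2.line(c,(int((i+.5)*3.4),0),(int((i+.5)*3.4),14 if (205+i)%50==5 else 7),(0,255,255),1)
for i in range(0,180,10): cv2.line(c,(0,int((i+.5)*3.3)),(7,int((i+.5)*3.3)),(0,255,255),1)
cv2.imwrite("pics/w1c.png",c)
```

```text
(no output)
```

View pics/w1c.png

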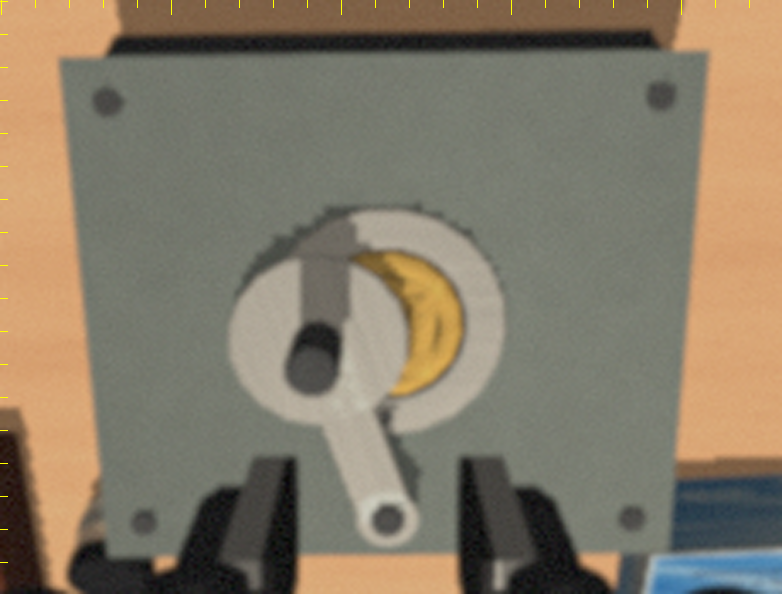

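Run:
```python
from h import *
T=np.load("w1.npy")
o=[((-75,-85,0),(222.5,113)),((-75,85,0),(413,110.6)),((75,-85,0),(236.3,263.3)),((75,85,0),(402.2,262.1)),((58,0,10),(318.7,252.4)),((0,0,1),(319.6,192))]
b,r=fit([("wrist",T,face(*p),q) for p,q in o],BOX);print(b);print(r)
g=lambda v:(proj("wrist",tf(se2(b),knob(v[0],37)/1e3),T)-(296.9,206.3))[0]
s=least_squares(g,[.3]);print(s.x,s.fun)
```

```text
[ 0.5735 -0.207   0.0129]
[[-0.2894 -0.6659]
 [ 0.7727 -0.5158]
 [ 0.6757  0.4763]
 [-0.6311  0.259 ]
 [ 0.385   0.169 ]
 [-1.0753  1.1595]]
[0.3151] [0.4746 1.4678]
```

```bash
sed -i 's/^BOX=.*/BOX=np.array([.5735,-.207,.0129]); RACK=np.array([.5436,.1696,-.326])/' h.py
python3 - <<'E'
from h import *
print(delta(box_pose(2.9,-18.2,50)));print(delta(box_pose(2.9,-18.2,16)))
E
```

```text
[0.0697, -0.0155, 0.0031, -0.0138, -0.0002, 0.003]
[0.1037, -0.0154, 0.0031, -0.0138, -0.0002, 0.003]
```

Call:
jog_arm:
  rows:
    - [0.035,-0.0155,0.003,-0.014,0,0.003,30]
    - [0.07,-0.0155,0.003,-0.014,0,0.003,30]
    - [0.07,-0.0155,0.003,-0.014,0,0.003,30]
    - [0.085,-0.0155,0.003,-0.014,0,0.003,30]
    - [0.104,-0.0155,0.003,-0.014,0,0.003,30]
    - [0.104,-0.0155,0.003,-0.014,0,0.003,30]
    - [0.104,-0.0155,0.003,-0.014,0,0.003,5]
    - [0.104,-0.0155,0.003,-0.014,0,0.003,5]
    - [0.104,-0.0155,0.003,-0.014,0,0.003,5]
    - [0.104,-0.0155,0.003,-0.014,0,0.003,5]
  force: 20

```text
time: 3.2
tool_pos: [0.5697, -0.2252, 0.1009]
tcp_rot: [-0.007, 1.134, 0.012]
wrist_force: [3.0, 0.6, -3.1]
width: 0.152
```

Run:
```python
from h import *
s=monitor.read_state();print(s["wrist_force"],s["width"],s["time"],delta(box_pose(2.9,-18.2,16),s))
for a in np.linspace(.45,1.65,9):
    k=58-58*np.cos(a),-58*np.sin(a);print(round(a,2),delta(box_pose(*k,16),s)[:3])
```

```text
[ 2.9712  0.6341 -3.0757] 0.15212565961583033 3.2 [0.0001, -0.0, -0.0002, 0.0001, 0.0004, -0.0]
0.45 [0.0001, -0.0071, 0.0027]
0.6 [0.0001, -0.0146, 0.0071]
0.75 [0.0001, -0.0214, 0.0125]
0.9 [0.0001, -0.0273, 0.0189]
1.05 [0.0001, -0.0322, 0.0261]
1.2 [0.0001, -0.0359, 0.0339]
1.35 [0.0001, -0.0384, 0.0422]
1.5 [0.0001, -0.0397, 0.0508]
1.65 [0.0001, -0.0397, 0.0595]
```

Call:
jog_arm:
  rows:
    - [0,-0.007,0.0027,0,0,0,5]
    - [0,-0.0146,0.007,0,0,0,5]
    - [0,-0.0214,0.0125,0,0,0,5]
    - [0,-0.0273,0.019,0,0,0,5]
    - [0,-0.0322,0.026,0,0,0,5]
    - [0,-0.036,0.034,0,0,0,5]
    - [0,-0.0384,0.042,0,0,0,5]
    - [0,-0.0397,0.051,0,0,0,5]
    - [0,-0.0398,0.057,0,0,0,5]
    - [0,-0.0398,0.057,0,0,0,5]
    - [0,-0.0398,0.057,0,0,0,35]
    - [0,-0.0398,0.057,0,0,0,35]
    - [0,-0.0398,0.057,0,0,0,35]
    - [-0.05,-0.0398,0.057,0,0,0,35]
    - [-0.1,-0.0398,0.057,0,0,0,35]
    - [-0.1,-0.0398,0.057,0,0,0,35]
    - [-0.1,0.0182,0,0,0,0,35]
    - [-0.1,0.0182,0,0,0,0,35]
    - [-0.1,0.0182,0,0,0,0,35]
    - [-0.1,0.0182,0,0,0,0,35]

```text
time: 5.2
tool_pos: [0.5271, -0.2075, 0.1919]
tcp_rot: [-0.008, 1.133, 0.011]
wrist_force: [0.3, 0.5, -0.5]
width: 0.35
```

Run:
```python
from h import *
s=monitor.read_state();print(s["wrist_force"],s["time"])
np.save("w2.npy",toolT(s));im=imaging.read_camera("wrist");cv2.imwrite("pics/w2.png",im)
T=toolT(s);print(proj("wrist",tf(se2(BOX),face(0,0,3)/1e3),T))
im=im[95:275,205:435]
c=cv2.resize(im,None,fx=3.4,fy=3.3,interpolation=cv2.INTER_CUBIC)
cv2.imwrite("pics/w2c.png",c)
```

```text
[ 0.3076  0.4715 -0.517 ] 5.2
[[315.5012 191.109 ]]
```

View pics/w2c.png

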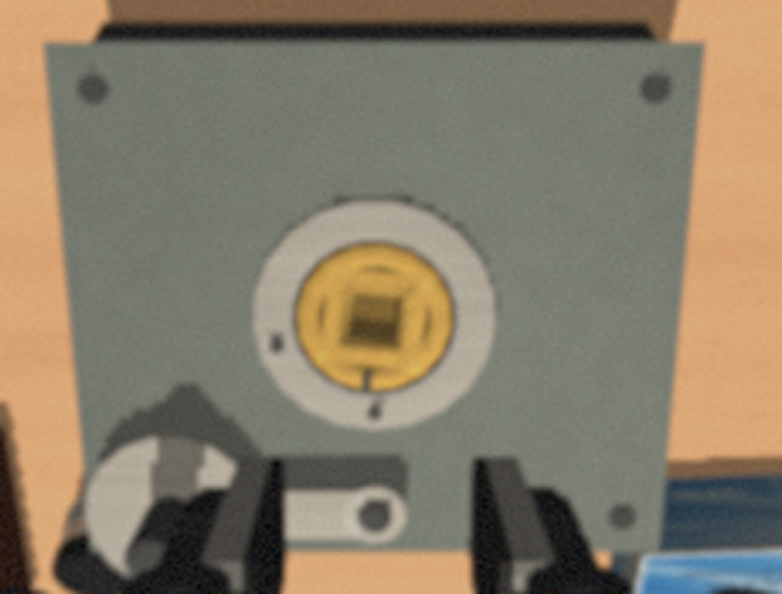

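Run:
```python
from h import *
print(delta(rack_pose(0,0,260)))
```

```text
[-0.0528, 0.3775, 0.0472, 0.3335, 0.4352, -0.0727]
```

Call:
jog_arm:
  rows:
    - [-0.05,0,0,0,0,0,50]
    - [-0.053,0.05,0.047,0.12,0.14,-0.02,50]
    - [-0.053,0.1,0.047,0.334,0.435,-0.073,50]
    - [-0.053,0.15,0.047,0.334,0.435,-0.073,50]
    - [-0.053,0.2,0.047,0.334,0.435,-0.073,50]
    - [-0.053,0.25,0.047,0.334,0.435,-0.073,50]
    - [-0.053,0.3,0.047,0.334,0.435,-0.073,50]
    - [-0.053,0.35,0.047,0.334,0.435,-0.073,50]
    - [-0.053,0.378,0.047,0.334,0.435,-0.073,50]
    - [-0.053,0.378,0.047,0.334,0.435,-0.073,50]
    - [-0.053,0.378,0.047,0.334,0.435,-0.073,50]
    - [-0.053,0.378,0.047,0.334,0.435,-0.073,50]

```text
time: 6.45
tool_pos: [0.5447, 0.1707, 0.2606]
tcp_rot: [0.255, 1.554, -0.255]
wrist_force: [-0.1, 0.4, -0.6]
width: 0.5
```

Run:
```python
from h import *
s=monitor.read_state();print(s["q"],s["time"],delta(rack_pose(0,0,260),s))
np.save("w3.npy",toolT(s));im=imaging.read_camera("wrist");cv2.imwrite("pics/w3.png",im)
T=toolT(s)
for p in [(0,0,168),(0,0,48),(28,125,158),(28,-125,158),(-60,125,12),(-60,-125,12)]: print(p,proj("wrist",tf(se2(RACK),np.array(p)/1e3),T))
c=cv2.resize(im[90:290,170:470],None,fx=2.6,fy=2.6,interpolation=cv2.INTER_CUBIC)
for i in range(0,300,10): cv2.line(c,(int((i+.5)*2.6),0),(int((i+.5)*2.6),14 if (170+i)%50==0 else 7),(0,255,255),1)
cv2.imwrite("pics/w3c.png",c)
```

```text
[ 0.2605  0.0492  1.7963 -0.0007  1.2946 -0.985 ] 6.45 [0.0006, -0.0014, -0.0007, 0.001, 0.0017, -0.0003]
(0, 0, 168) [[313.9291 200.2048]]
(0, 0, 48) [[314.5073 173.4962]]
(28, 125, 158) [[448.6606 226.0932]]
(28, -125, 158) [[179.4217 226.0365]]
(-60, 125, 12) [[407.9448 124.1814]]
(-60, -125, 12) [[221.206  124.1414]]
```

View pics/w3c.png

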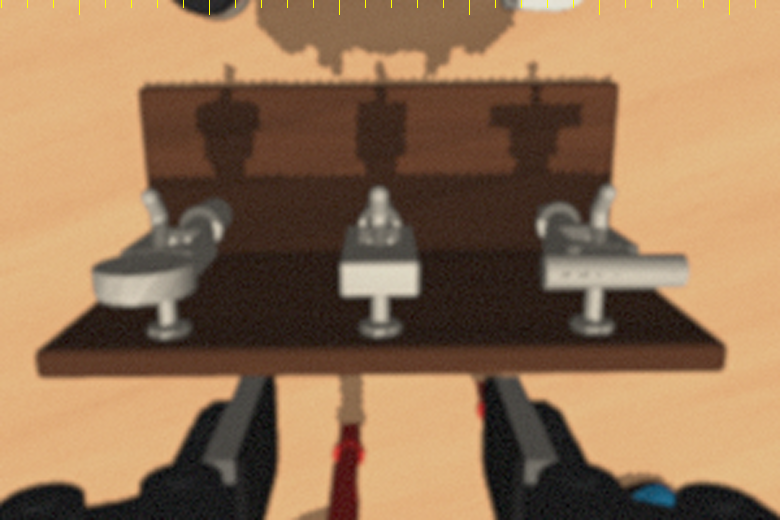

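Run:
```python
from h import *
T=np.load("w3.npy")
o=[((28,125,158),(447.7,222.7)),((28,-125,158),(185.4,225.4)),((-60,125,12),(406.9,122.3)),((-60,-125,12),(223.8,123.8)),((0,0,168),(316.2,197.7)),((-28,0,150),(315.8,163.5))]
b,r=fit([("wrist",T,p,q) for p,q in o],RACK);print(b);print(r)
```

```text
[ 0.5426  0.1719 -0.3161]
[[ 3.7308  0.4553]
 [-3.6715  0.2022]
 [ 2.2237 -0.3679]
 [-1.6334  0.0113]
 [-0.0625  0.6538]
 [ 0.0204 -0.6051]]
```

```bash
sed -i 's/RACK=np.array(.*/RACK=np.array([.5426,.1719,-.3161])/' h.py
python3 - <<'E'
from h import *
print(delta(rack_pose(0,0,136)))
E
```

```text
[0.1245, 0.0014, -0.0027, -0.0104, 0.0014, 0.0]
```

Call:
jog_arm:
  rows:
    - [0.02,0.0015,-0.0027,-0.01,0.0014,0,50]
    - [0.06,0.0015,-0.0027,-0.01,0.0014,0,50]
    - [0.09,0.0015,-0.0027,-0.01,0.0014,0,50]
    - [0.11,0.0015,-0.0027,-0.01,0.0014,0,50]
    - [0.1245,0.0015,-0.0027,-0.01,0.0014,0,50]
    - [0.1245,0.0015,-0.0027,-0.01,0.0014,0,50]
    - [0.1245,0.0015,-0.0027,-0.01,0.0014,0,15]
    - [0.1245,0.0015,-0.0027,-0.01,0.0014,0,15]
    - [0.1245,0.0015,-0.0027,-0.01,0.0014,0,15]
    - [0.1245,0.0015,-0.0027,-0.01,0.0014,0,15]
    - [0.1245,0.0015,-0.0027,-0.01,0.0014,0,15]
    - [0.1245,0.0015,-0.0027,-0.01,0.0014,0,15]
  force: 60

```text
time: 7.7
tool_pos: [0.5438, 0.1718, 0.1375]
tcp_rot: [0.248, 1.554, -0.248]
wrist_force: [0.4, -4.3, 6.1]
width: 0.292
```

Run:
```python
from h import *
s=monitor.read_state();print(s["wrist_force"],s["width"]*85,delta(rack_pose(0,0,136),s))
```

```text
[ 0.4109 -4.266   6.0694] 24.77795271623174 [0.0015, -0.0002, -0.0012, -0.0, 0.0029, -0.0005]
```

Call:
jog_arm:
  rows:
    - [-0.005,0,0,0,0,0,15]
    - [-0.01,0,0,0,0,0,15]
    - [-0.0145,0,0,0,0,0,15]
    - [-0.0145,0,0,0,0,0,15]
    - [-0.0145,0,-0.01,0,0,0,15]
    - [-0.0145,0,-0.02,0,0,0,15]
    - [-0.0145,0,-0.03,0,0,0,15]
    - [-0.0145,0,-0.04,0,0,0,15]
    - [-0.0145,0,-0.05,0,0,0,15]
    - [-0.0145,0,-0.06,0,0,0,15]
    - [-0.0145,0,-0.06,0,0,0,15]
    - [-0.08,0,-0.06,0,0,0,15]
    - [-0.13,0,-0.06,0,0,0,15]
    - [-0.15,0,-0.06,0,0,0,15]
    - [-0.15,0,-0.06,0,0,0,15]

```text
time: 9.2
tool_pos: [0.4902, 0.1917, 0.295]
tcp_rot: [0.252, 1.542, -0.243]
wrist_force: [0.7, 0.0, -0.4]
width: 0.295
```

Run:
```python
from h import *
s=monitor.read_state();print(s["wrist_force"],s["width"]*85,s["time"])
np.save("w4.npy",toolT(s))
im=imaging.read_camera("scene");a=imaging.read_camera("wrist");cv2.imwrite("pics/s4.png",im)
T=toolT(s)
for p in (0.0277,.0,-.0893): print(p,proj("scene",tf(T,[0.019+p-0.0,0,0])),) 
p=proj("scene",tf(T,[0.05,0,0]))[0].astype(int);x0,y0=max(p[0]-60,0),max(p[1]-60,0)
c1=cv2.resize(im[y0:y0+120,x0:x0+120],(400,400),interpolation=cv2.INTER_CUBIC)
c2=cv2.resize(a[120:320,215:415],(400,400),interpolation=cv2.INTER_CUBIC)
print(x0,y0);cv2.imwrite("pics/c4.png",np.hstack([c1,c2]))
```

```text
[ 0.657   0.011  -0.3862] 25.036487087538283 9.2
0.0277 [[258.907  173.1901]]
0.0 [[258.5579 157.0612]]
-0.0893 [[257.3436 100.957 ]]
198 115
```

View pics/c4.png

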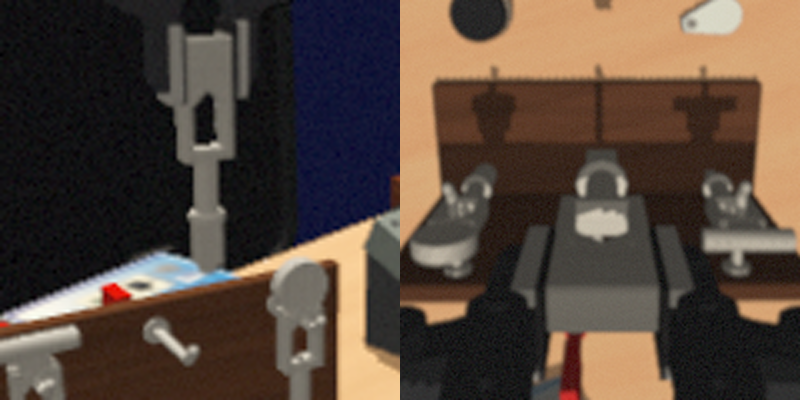

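```bash
python3 - <<'E'
from h import *
T=np.load("w4.npy");I=np.eye(4)
E=.0893
for k in (120,60,33,28,0): # mm from lower end
    P=np.array([[E-k/1e3,0,0]]);print(k,"scene crop",(proj("scene",tf(T,P))[0]-[198,115])/.3)
for nm,k,y,z in [("top front",120,0,-6),("top back",120,0,6),("head bottom front",60,0,-6),("collar front top",33,0,-9.5),("collar low front",28,0,-9.5),("square low front",5,0,-6),("low end front",0,0,-4),("headtopL",120,-13,-6),("headtopR",120,13,-6)]:
    print(nm,(proj("wrist",tf(T,[E-k/1e3,y/1e3,z/1e3]),T)[0]-[215,120])*2+[400,0])
E
python3 - <<'E'
import cv2,numpy as np
a=cv2.imread('pics/s4.png')[110:215,225:295];cv2.imwrite('pics/s4c.png',cv2.resize(a,None,fx=5.6,fy=5.6,interpolation=cv2.INTER_CUBIC))
E
```

```text
120 scene crop [199.6655  38.8315]
60 scene crop [202.2971 160.4153]
33 scene crop [203.4172 212.1674]
28 scene crop [203.6205 221.5609]
0 scene crop [204.7362 273.1069]
top front [600.7365 295.0517]
top back [600.795  342.2377]
head bottom front [601.0176 200.2821]
collar front top [601.0845 165.6406]
collar low front [601.0968 161.7724]
square low front [601.1544 154.128 ]
low end front [601.1681 155.4583]
headtopL [542.065  295.0825]
headtopR [659.4142 295.0209]
```

View pics/s4c.png

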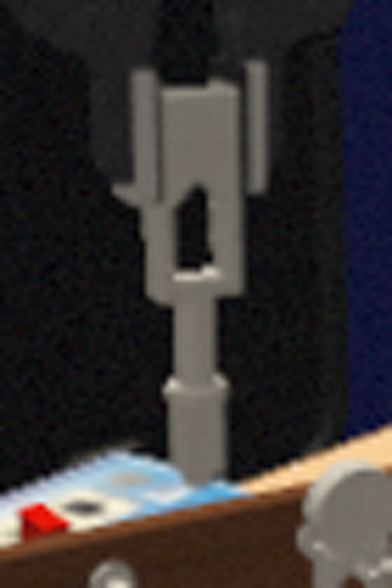

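Run:
```python
from h import *
print(delta(box_pose(1.9,-.5,180,.12)),monitor.read_state()["q"])
```

```text
[0.0397, -0.3757, 0.1353, -0.206, -0.4204, 0.0956] [ 0.3264 -0.0612  1.8547 -0.0015  1.3423 -0.9279]
```

Call:
jog_arm:
  rows:
    - [0,-0.045,0,0,0,0,15]
    - [0,-0.09,0.02,0,0,0,15]
    - [0,-0.13,0.04,0,0,0,15]
    - [0,-0.17,0.06,0,0,0,15]
    - [0,-0.21,0.08,-0.05,-0.1,0.02,15]
    - [0.01,-0.25,0.1,-0.1,-0.2,0.04,15]
    - [0.02,-0.29,0.12,-0.15,-0.3,0.07,15]
    - [0.03,-0.33,0.13,-0.206,-0.42,0.096,15]
    - [0.04,-0.376,0.135,-0.206,-0.42,0.096,15]
    - [0.04,-0.376,0.135,-0.206,-0.42,0.096,15]
    - [0.04,-0.376,0.135,-0.206,-0.42,0.096,15]
    - [0.04,-0.376,0.135,-0.206,-0.42,0.096,15]
    - [0.04,-0.376,0.135,-0.206,-0.42,0.096,15]

```text
time: 10.6
tool_pos: [0.4993, -0.2072, 0.2484]
tcp_rot: [0.099, 1.135, -0.054]
wrist_force: [0.2, 0.8, -0.6]
width: 0.295
```

Run:
```python
from h import *
s=monitor.read_state();print(s["wrist_force"],s["width"]*85,s["time"],s["q"]);print(delta(box_pose(1.9,-.5,180,.12)),delta(box_pose(1.9,-.5,100,.12)))
```

```text
[ 0.1978  0.7986 -0.6388] 25.05705901674403 10.6 [-0.5972 -0.2481  2.1482  0.315   0.9029 -2.2169]
[-0.0005, -0.0013, 0.0002, 0.0018, -0.0011, -0.0018] [0.0795, -0.0014, 0.0003, 0.0018, -0.0011, -0.0018]
```

Descend to just above the mouth (key end about 8 mm above) and look.

Call:
jog_arm:
  rows:
    - [0.03,-0.0014,0.0003,0.002,-0.001,-0.002,15]
    - [0.06,-0.0014,0.0003,0.002,-0.001,-0.002,15]
    - [0.0795,-0.0014,0.0003,0.002,-0.001,-0.002,15]
    - [0.0795,-0.0014,0.0003,0.002,-0.001,-0.002,15]
    - [0.0795,-0.0014,0.0003,0.002,-0.001,-0.002,15]

```text
time: 11.1
tool_pos: [0.5336, -0.2065, 0.1766]
tcp_rot: [0.098, 1.134, -0.054]
wrist_force: [0.4, -0.3, 0.3]
width: 0.292
```

Run:
```python
from h import *
s=monitor.read_state();print(s["wrist_force"],s["time"],delta(box_pose(1.9,-.5,100,.12)))
T=toolT(s);B=se2(BOX);out=[]
for n in ("wrist","side"):
    im=imaging.read_camera(n);cv2.imwrite(f"pics/{n}5.png",im)
    TT=T if n=="wrist" else None
    p=proj(n,tf(B,face(0,0,3)/1e3),TT)[0];lo=proj(n,tf(T,[.0893,0,-.0015]),TT)[0]
    x0,y0=int(p[0]-50),int(p[1]-50);print(n,x0,y0,"sock",(p-[x0,y0])*4,"lowend",(lo-[x0,y0])*4)
    out.append(cv2.resize(im[y0:y0+100,x0:x0+100],(400,400),interpolation=cv2.INTER_CUBIC))
cv2.imwrite("pics/c5.png",np.hstack(out))
```

```text
[ 0.4292 -0.3229  0.3057] 11.1 [-0.0001, -0.0016, -0.0005, 0.0021, -0.0006, -0.0012]
wrist 263 146 sock [203.7874 203.6203] lowend [210.1581 217.3855]
side 332 200 sock [203.7174 203.7917] lowend [200.1432 194.753 ]
```

View pics/c5.png

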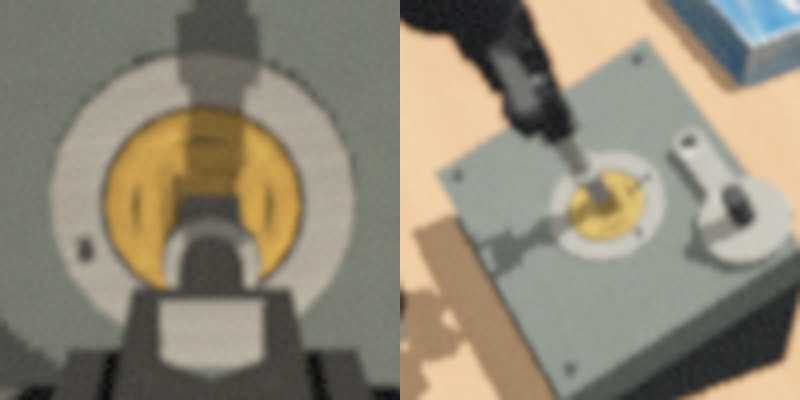

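Call:
jog_arm:
  rows:
    - [0,-0.0025,-0.0005,0.002,0,0,15]
    - [0,-0.0025,-0.0005,0.002,0,0,15]
    - [0,-0.0025,-0.0005,0.002,0,0,15]
    - [0,-0.0025,-0.0005,0.002,0,0,15]

```text
time: 11.6
tool_pos: [0.5334, -0.2105, 0.1784]
tcp_rot: [0.099, 1.131, -0.058]
wrist_force: [-0.9, 0.0, -1.0]
width: 0.293
```

Run:
```python
from h import *
for i in range(2):
    s=monitor.read_state();print(delta(box_pose(1.9,-.5,100,.12),s),s["joint_vel"])
    imaging.read_camera("side")
```

```text
[0.0016, 0.0023, -0.0014, -0.0007, 0.0028, 0.001] [ 0.0035  0.0042  0.004  -0.0002 -0.001   0.0014]
[0.0014, 0.0022, -0.0013, -0.0007, 0.0025, 0.0008] [-0.0009  0.0028  0.0007 -0.0006 -0.0004 -0.0009]
```

Call:
jog_arm:
  rows:
    - [0.0015,0.0022,-0.0013,-0.001,0.0025,0.001,15]
    - [0.0015,0.0022,-0.0013,-0.001,0.0025,0.001,15]
    - [0.0015,0.0022,-0.0013,-0.001,0.0025,0.001,15]

```text
time: 12.0
tool_pos: [0.5328, -0.2078, 0.1759]
tcp_rot: [0.1, 1.134, -0.056]
wrist_force: [-0.0, 0.2, -1.0]
width: 0.289
```

Run:
```python
from h import *
s=monitor.read_state();print(delta(box_pose(1.9,-.5,100,.12),s),s["q"])
```

```text
[-0.0004, -0.0002, 0.0004, 0.0003, -0.0006, -0.0005] [-0.5547 -0.1162  2.18    0.3462  0.7343 -2.2369]
```

Call:
jog_arm:
  rows:
    - [0.004,0,0.0004,0,0,0,15]
    - [0.008,0,0.0004,0,0,0,15]
    - [0.011,0,0.0004,0,0,0,15]
    - [0.014,0,0.0004,0,0,0,15]
    - [0.014,0,0.0004,0,0,0,15]

```text
time: 12.5
tool_pos: [0.5389, -0.2075, 0.1626]
tcp_rot: [0.1, 1.135, -0.056]
wrist_force: [0.0, 0.1, -0.7]
width: 0.295
```

Run:
```python
from h import *
s=monitor.read_state();print(s["wrist_force"],s["torque"],delta(box_pose(1.9,-.5,66.3,.12),s))
```

```text
[ 0.0402  0.1252 -0.7356] [-0.0403  0.2329 -0.0444] [0.0187, -0.0004, 0.0005, 0.0001, -0.0017, -0.001]
```

Call:
jog_arm:
  rows:
    - [0.003,-0.0004,0.0005,0,0,0,15]
    - [0.006,-0.0004,0.0005,0,0,0,15]
    - [0.009,-0.0004,0.0005,0,0,0,15]
    - [0.012,-0.0004,0.0005,0,0,0,15]
    - [0.015,-0.0004,0.0005,0,0,0,15]
    - [0.0175,-0.0004,0.0005,0,0,0,15]
    - [0.0175,-0.0004,0.0005,0,0,0,15]

```text
time: 13.2
tool_pos: [0.5466, -0.2077, 0.1464]
tcp_rot: [0.1, 1.136, -0.055]
wrist_force: [-0.7, 0.6, -0.7]
width: 0.292
```

Run:
```python
from h import *
s=monitor.read_state();print(s["wrist_force"],s["torque"],s["width"]*85,delta(box_pose(1.9,-.5,66.3,.12),s))
```

```text
[-0.7288  0.6115 -0.7204] [-0.014   0.2456  0.0352] 24.78688104665567 [0.0007, -0.0001, 0.0004, 0.0001, -0.0024, -0.0013]
```

Call:
jog_arm:
  rows:
    - [0.001,0,0.0004,0,0,0,15]
    - [0.002,0,0.0004,0,0,0,15]
    - [0.003,0,0.0004,0,0,0,15]
    - [0.003,0,0.0004,0,0,0,15]

```text
time: 13.6
tool_pos: [0.5484, -0.208, 0.1459]
tcp_rot: [0.099, 1.135, -0.055]
wrist_force: [-11.5, 1.1, 12.6]
width: 0.291
```

Run:
```python
from h import *
s=monitor.read_state();print(s["wrist_force"],s["torque"],s["width"]*85,delta(box_pose(1.9,-.5,66.3,.12),s))
```

```text
[-11.4891   1.0514  12.6375] [0.3427 1.2828 0.2097] 24.76807835770829 [-0.0004, 0.0001, -0.0011, 0.0013, -0.0016, -0.0012]
```

Call:
jog_arm:
  rows:
    - [0.0005,0,-0.0005,0.12,0,0,15]
    - [0.0005,-0.0003,-0.0006,0.24,0,0,15]
    - [0.0005,-0.0005,-0.0006,0.36,0,0,15]
    - [0.0005,-0.0007,-0.0007,0.48,0,0,15]
    - [0.0005,-0.0008,-0.0008,0.6,0,0,15]
    - [0.0005,-0.001,-0.0009,0.72,0,0,15]
    - [0.0005,-0.0011,-0.001,0.84,0,0,15]
    - [0.0005,-0.0012,-0.0012,0.96,0,0,15]
    - [0.0005,-0.0013,-0.0014,1.08,0,0,15]
    - [0.0005,-0.0014,-0.0015,1.2,0,0,15]
    - [0.0005,-0.0014,-0.0015,1.2,0,0,15]

```text
time: 14.7
tool_pos: [0.5467, -0.2098, 0.1454]
tcp_rot: [1.16, 0.967, -0.734]
wrist_force: [-5.6, -1.9, 5.0]
width: 0.293
```

Run:
```python
from h import *
s=monitor.read_state();T=toolT(s);f=lambda v:T[:3,:3].T@v
print(f(s["wrist_force"]),f(s["torque"]),s["width"]*85)
for r in (1.3,1.43):print(delta(box_pose(.4+1.5*np.cos(r),-.3-1.5*np.sin(r),66,r),s))
```

```text
[-6.8811 -3.3502  1.0478] [-0.0515  0.0048 -1.0795] 24.88349720264203
[0.0001, -0.0002, -0.0007, -0.0202, -0.0011, 0.0017]
[0.0001, -0.0004, -0.0007, 0.1098, -0.001, 0.0017]
```

Call:
jog_arm:
  rows:
    - [0.0005,0,-0.0005,0.06,0,0,15]
    - [0.0005,0,-0.0005,0.12,0,0,15]
    - [0.0005,0,-0.0005,0.15,0,0,15]
    - [0.0005,0,-0.0005,0.18,0,0,15]
    - [0.0005,0,-0.0005,0.18,0,0,15]

```text
time: 15.2
tool_pos: [0.5463, -0.2097, 0.1453]
tcp_rot: [1.315, 0.915, -0.835]
wrist_force: [-5.7, -0.6, 3.3]
width: 0.291
```

```bash
cat > t.py <<'E'
from h import *
s=monitor.read_state();T=toolT(s);f=lambda v:T[:3,:3].T@v
print(f(s["wrist_force"]),f(s["torque"]),s["width"]*85)
r=1.3;print(delta(box_pose(.4+1.5*np.cos(r),-.3-1.5*np.sin(r),66,r),s))
E
python3 t.py
```

```text
[-5.3517 -3.8433  0.2344] [-0.1965 -0.2194 -1.0408] 24.727033383252746
[0.0001, 0.0, -0.0006, -0.1993, -0.0002, 0.0025]
```

Call:
jog_arm:
  rows:
    - [0.0005,0,-0.0005,0.06,0,0,15]
    - [0.0005,0,-0.0005,0.12,0,0,15]
    - [0.0005,0,-0.0005,0.12,0,0,15]

```text
time: 15.5
tool_pos: [0.5461, -0.2097, 0.1452]
tcp_rot: [1.415, 0.876, -0.901]
wrist_force: [-5.7, -1.7, 4.8]
width: 0.291
```

```bash
python3 t.py
```

```text
[-6.7318 -3.1094  1.7417] [-0.6265 -0.3008 -1.0243] 24.770476743962902
[0.0001, 0.0002, -0.0006, -0.3168, 0.0009, 0.0033]
```

Call:
jog_arm:
  rows:
    - [0,0,0,-0.09,0,0,15]
    - [0,0,0,-0.09,0,0,15]
    - [0,0,0,-0.09,0,0,45]
    - [0,0,0,-0.09,0,0,45]
    - [0,0,0,-0.09,0,0,45]
    - [0,0,0,-0.09,0,0,45]
    - [-0.02,0,0,-0.09,0,0,45]
    - [-0.05,0,0,-0.09,0,0,45]
    - [-0.09,0,0,-0.09,0,0,45]
    - [-0.12,0,0,-0.09,0,0,45]
    - [-0.12,0,0,-0.09,0,0,45]

```text
time: 16.6
tool_pos: [0.4974, -0.212, 0.2602]
tcp_rot: [1.337, 0.896, -0.848]
wrist_force: [0.4, 0.1, 0.4]
width: 0.448
```

Run:
```python
from h import *
s=monitor.read_state();T=toolT(s);B=se2(BOX);print(s["time"],s["wrist_force"]);out=[]
for n,m in (("wrist",80),("side",55)):
    im=imaging.read_camera(n);cv2.imwrite(f"pics/{n}6.png",im)
    p=proj(n,tf(B,face(0,0,40)/1e3),T if n=="wrist" else None)[0].astype(int);print(n,p)
    x0,y0=np.maximum(p-m,0);out.append(cv2.resize(im[y0:y0+2*m,x0:x0+2*m],(400,400),interpolation=cv2.INTER_CUBIC))
cv2.imwrite("pics/c6.png",np.hstack(out))
```

```text
16.6 [0.4086 0.0883 0.3657]
wrist [310 180]
side [377 243]
```

View pics/c6.png

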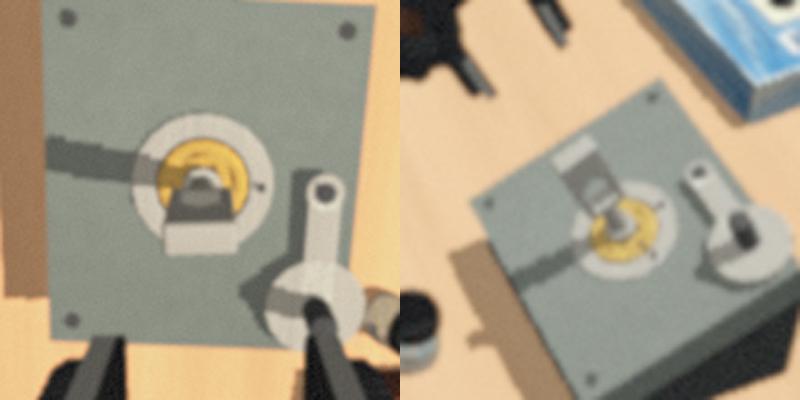

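Run:
```python
from h import *
im=cv2.imread("pics/wrist6.png");x0,y0=278,140
c=cv2.resize(im[y0:y0+75,x0:x0+75],(600,600),interpolation=cv2.INTER_CUBIC);cv2.imwrite("pics/c7.png",c)
s=monitor.read_state();T=toolT(s);B=se2(BOX);print(s["q"])
for a in (1.17,1.3,1.43,1.5):
  L=[]
  for X,Y,h in [(-6,-13,97),(-6,13,97),(6,13,97),(6,-13,97),(-6,-13,37),(-6,13,37)]:
    u=X*np.cos(a)+Y*np.sin(a); y=-X*np.sin(a)+Y*np.cos(a)
    L.append(((proj("wrist",tf(B,face(u+.3,y-.2,h)/1e3),T)[0]-[x0,y0])*8).round(0))
  print(a,np.array(L).astype(int).tolist())
for a in (1.17,1.3,1.43): print("tick",a,((proj("wrist",tf(B,face(17*np.cos(a),-17*np.sin(a),3)/1e3),T)[0]-[x0,y0])*8).round(0))
```

```text
[-0.6053 -0.2571  2.1425  0.3101  0.9165 -0.809 ]
1.17 [[160, 460], [389, 378], [427, 479], [201, 560], [189, 335], [373, 267]]
1.3 [[163, 444], [401, 390], [424, 496], [189, 548], [190, 321], [382, 278]]
1.43 [[167, 427], [410, 404], [420, 512], [180, 534], [194, 308], [390, 289]]
1.5 [[170, 419], [415, 412], [416, 520], [175, 526], [197, 301], [394, 296]]
tick 1.17 [335. 394.]
tick 1.3 [321. 398.]
tick 1.43 [307. 400.]
```

View pics/c7.png

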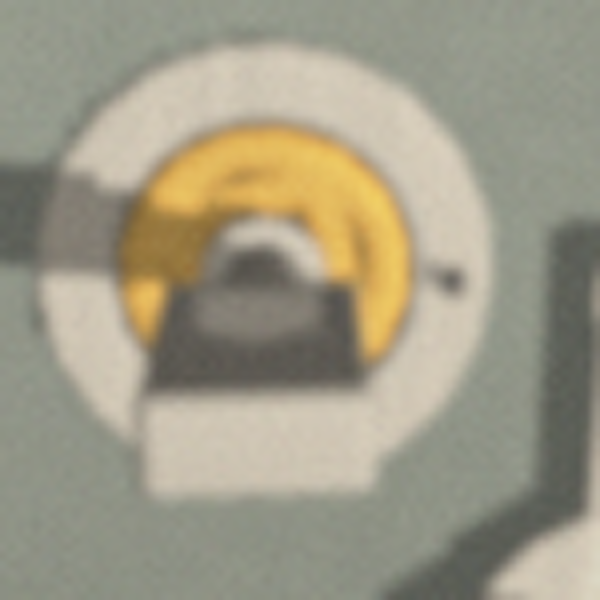

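Run:
```python
from h import *
B=se2(BOX);T=toolT(monitor.read_state())
for n,tt in (("side",None),):
  for h in (97,101,105): print(h,proj(n,tf(B,face(0,0,h)/1e3),tt))
  print("lock",proj(n,tf(B,face(0,0,3)/1e3),tt))
print("wrist lock crop",(proj("wrist",tf(B,face(0,0,3)/1e3),T)-[278,140])*8)
```

```text
97 [[369.1431 229.9146]]
101 [[368.5077 228.9451]]
105 [[367.8679 227.969 ]]
lock [[382.9293 250.9479]]
wrist lock crop [[295.3546 288.9922]]
```

```bash
python3 -c "
from workcell import finish_job,monitor
print(monitor.read_state()['time']);print(finish_job())"
```

```text
16.7
the job is handed in; nothing more can be done
None
```

I handed the job in at 16.7 s. The key stands in the lock, turned clockwise to the stop, with the cover open and the gripper withdrawn clear of everything.

- **Cover:** I gripped the knob and swung it about 90° (cover angle about 1.57 rad) to the right. It still lay clear of the lock in the last pictures.
- **Key:** I took the plain-headed key off the middle hook. The disc and T keys were still hanging in the picture after that lift. I did not look at them or the loupe again after that. I had no contact with the jars or loupe, and one jar showed in place in the last side picture.
- **Insertion:** The key slid in freely until it stopped with a push of about 16 N, within about 0.5 mm of the computed home depth.
- **Turn:** I turned it until the moment rose to about 0.6 N m, about ten times what the plug needs. Then I eased back slightly, let go and withdrew.

**Last checks:**
- The key head's height in the side picture fits the home depth to about 1 pixel, though about 4 mm of depth is only 1 pixel there.
- The head's angle measured about 1.49 rad. At the stop with full play it should be about 1.43 rad, so the two differ slightly, within what I can measure. I take the plug to be at the stop.
- In the last wrist picture the lock and key both appeared about 4–6 pixels off their predicted places. The shift was about the same for both, so I put it down to calibration error.

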